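# Lay out the 3D-pen workplace

### The arm

A 7-joint arm with a two-finger parallel gripper is mounted at the origin on the work surface. World frame = base frame: x ahead of the robot, y to its left, z up, the work surface at z = 0. Lengths are in m, angles in degrees, forces in N, time in s.
With the tool pointing down it reaches from about 0.425 to 0.875 m from the base axis. Payload 4.7 kg.
Tool frame: the origin (TCP) lies at the very end of the fingers, on their centre line; the grasp point (between the pads) lies env.hold_point_z behind it (env.hold_point_z is the distance from the TCP to the grasp point, in m); z points along the fingers, y is the line along which they close (so a half turn about z gives the same grasp; the last joint's range is limited). The gripper opens to 87 mm and grips with 3 to 60 N. Pads are 19 mm wide; open, the fingers measure 117 mm over their backs; the gripper's body (75 mm by 190 mm) begins 51 mm behind the grasp point.
Start: joints at [-72.015, 18.392, -4.016, 83.108, 1.295, 78.541, -3.26], TCP at [0.192, 0.621, 0.223] pointing down, gripper open.
Joint ranges: [-163.93, 163.93], [-17.29, 119.83], [-79.2, 71.16], [3.27, 140.29], [-89.18, 269.18], [5.43, 117.66], [-154.24, 154.24]. Speed limits (degrees/s): [147.25, 147.25, 180, 180, 180, 180, 180].

### API

Orientations are given as [roll, pitch, yaw] about the fixed x, y, z axes, in that order (R = Rz(yaw) Ry(pitch) Rx(roll)).
In Python, from cell import env gives the robot as it stands.
- The arm moves only by the shell command python3 -m jog 'ROWS' [FORCE]. ROWS is JSON, a list of rows, each an object with "dp": the shift along the tool's x, y, z in cm, a list of three; "twist": the turn about the tool's z in degrees; "fingers": the opening, from 0 (shut) to 1 (fully open). A call has 1 to 8 rows; each row is the pose to reach, as a shift and turn from the pose commanded when the call began, along the tool's axes at that moment; what a row does not reach only later rows make up. A row lasts 1/8 s, in which the tool goes at most 62.5 mm and 10.7 degrees, less where a joint would pass 70% of its speed; a pose out of reach is approached as far as the arm can. A call with a gripper value outside its range is refused whole. The fingers move at their own pace and stop on an object; FORCE is the grip in N (left out, the last holds). Time passes only in rows, so rows that repeat a pose let the fingers close. It gives the time, the measured TCP pose, the force, the opening and the grip force at its end, in the units of the state.
- env.get_obs(): the state, without advancing time (a new reading comes with each control period).
- env.read_camera(name): name is "scene" or "top" or "wrist"; returns a dict with "pixels" (400x640x3 uint8, blue, green, red), "depth" (400x640 float32, m along the optical axis (not along the pixel's ray), 0 where there is no reading), "fx", "fy", "cx", "cy" (pixels), "rvec" (rotation vector, rad) and "tvec" (3), from world to camera coordinates, as OpenCV has them. Camera axes: x right, y down, z forward; pixel columns grow to the right and rows downward; lengths in m; the calibration is good to about 2 mm. A picture is of the moment at which its call begins.
- env.sign_off(): hands the job in; it is judged then, once.
The state is a dict: "time_s": time; "qpos": joint angles; "joint_velocities": joint speeds; "effort": joint torques, N m; "tool_pos": TCP position; "tool_rot": TCP orientation; "force": force on the tool from outside, world axes, zero at the start; "wrist_torque": the same for the moment, N m; "grip_width": finger opening in m; "grasp_force": force on a finger pad.
Only numpy, scipy, OpenCV 4.12 (cv2) and the standard library are available. Lean on these libraries where they do the work, as an engineer would, in place of code of your own. Each camera call takes 0.05 s, during which the arm holds its last target. There are 200 camera calls.

### The job

Lay out the 3D-pen place for the next pupil: stand the wide filament spool centred on the end coaster on the same side as the black heat mat, with the small spool centred on top of it, the steel cup upright on the coaster at the other end, and the lidded jar upright on the middle coaster between them. Lay the pen lengthwise along the middle of the heat mat, wholly on it, with its nib pointing away from the robot. Leave the white tower model standing where it is.

Things in the scene. Friction and masses are not known exactly. Their poses are not given: they have to be found in the camera images.
- wide_spool: the larger of two filament spools: squat drum with grey flanges and green winding, 64 mm across, 30 mm high, axis upright, flat top; about 0.12 kg; origin at the centre of its underside, z up. Starts upright on the table, in a row with the small spool, cup and jar on the patterned sheet in front of the robot, in any order, with about 30 mm or more between neighbours
- small_spool: the smaller filament spool, same make: 46 mm across, 26 mm high, flat underside; about 0.06 kg; origin at the centre of its underside, z up; starts upright in the same row
- cup: open straight steel cup for offcuts, 56 mm across (54 at the foot), 60 mm high, wall 3 mm; about 0.12 kg; origin at the centre of its underside, z up; starts upright in the same row
- jar: white jar with a black screw lid (closed), 45 mm across, 50 mm high; about 0.09 kg; origin at the centre of its underside, z up; starts upright in the same row
- pen: chunky blue 3D pen lying flat, 165 mm long: body 125 x 26 mm, 24 mm high, then a black cone nib of 40 mm; 0.08 kg. x axis along it to the nib, z up. Origin in its underside, on its centre line, 40 mm from the tail end (mid-length is 42.5 mm, centre of mass about 26 mm along +x from it). Starts left or right of the sheet, on the side without the heat mat, nib roughly away from the robot
- coaster_left: A round cork coaster, 84 mm across, 4 mm thick, fixed to the table; origin at the centre of its underside. The three coasters are alike and stand in a rough row from left to right beyond the patterned sheet (centres about 120 to 150 mm apart); this is the left one seen from the robot (largest y)
- coaster_middle: A round cork coaster, 84 mm across, 4 mm thick, fixed to the table; origin at the centre of its underside. The three coasters are alike and stand in a rough row from left to right beyond the patterned sheet (centres about 120 to 150 mm apart); this is the middle one
- coaster_right: A round cork coaster, 84 mm across, 4 mm thick, fixed to the table; origin at the centre of its underside. The three coasters are alike and stand in a rough row from left to right beyond the patterned sheet (centres about 120 to 150 mm apart); this is the right one seen from the robot (smallest y)
- heat_mat: flat black rubber mat, 200 x 80 mm, 4 mm thick, no rim, fixed to the table well to the left (y > 0) or well to the right (y < 0) of the patterned sheet; origin at the centre of its underside; its x axis runs along the 200 mm length and points away from the robot, up to 0.2 rad askew
- tower_model: finished white lattice tower model, 85 mm high on a 50 mm square foot, loose, standing to the left of the coaster row; not to be moved; origin at the centre of its underside, z up
There are look-alikes about, which are no part of the job. Leave any orange or yellow look-alike of the coaster_left alone.

How it is judged:
By the outcome, as a careful person would: the job done as asked, in the order asked, and still so for the second after the job is handed in, with the robot touching nothing.
It also fails if it takes over 112 s, if anything falls off the work surface, if the arm or the gripper's body presses on something with over 40 N, if the wrist force passes 120 N, or if a joint passes its speed limit or range.

## Working session

There is one attempt and no reset: what is moved stays moved. The work goes in short steps, Python scripts to look and compute and a shell command to move; the robot and the scene stay as the last step left them, time stands still between calls to the robot, and variables do not carry over. Pictures are saved under pics/ and viewed, at most 14 in all, crops included, and the job is handed in when it is done.

```bash
ls; mkdir -p pics
cat > h.py <<'E'
import numpy as np, cv2
from cell import env
def cam(n):
    c=env.read_camera(n); R,_=cv2.Rodrigues(np.array(c["rvec"],float)); t=np.array(c["tvec"],float).ravel()
    d=c["depth"]; v,u=np.mgrid[:400,:640]
    P=np.stack([(u-c["cx"])/c["fx"]*d,(v-c["cy"])/c["fy"]*d,d],-1)
    W=(P-t)@R; W[d==0]=np.nan
    return c,W
E
python3 - <<'E'
from h import *
o=env.get_obs(); print(o["tool_pos"],o["tool_rot"],o["grip_width"],env.hold_point_z,o["time_s"])
for n in("top","scene"):
    c,W=cam(n); cv2.imwrite(f"pics/{n}0.png",c["pixels"]); np.save(n+"W.npy",W); np.save(n+"I.npy",c["pixels"])
    print(n,W[200,320],W[50,50],W[350,600])
E
```

```text
pics
[0.19189096 0.62044295 0.2214514 ] [-1.79889643e+02  5.36077819e-03  1.62821981e+02] 0.08689310951991587 0.0187 0.0
top [0.63241995 0.01465996 0.0036085 ] [ 1.4321599   1.19894367 -0.74124363] [ 0.3212182  -0.58001845  0.00271239]
scene [0.56744126 0.05131252 0.00098227] [-0.71967392 -0.44825113  0.0193312 ] [ 1.38318797  0.93763884 -0.75296491]
```

View pics/top0.png

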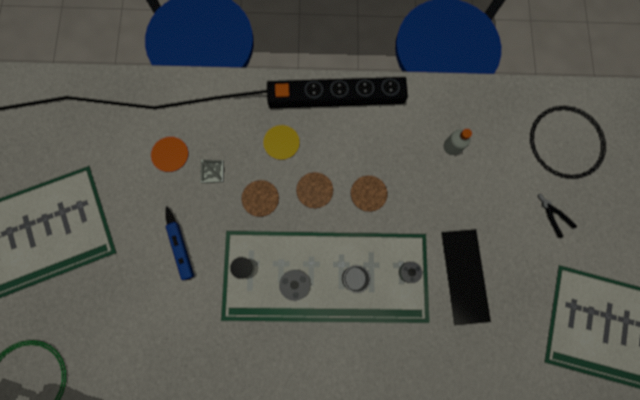

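View pics/scene0.png

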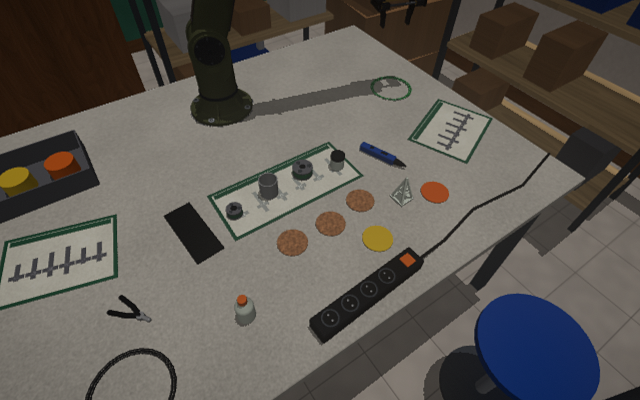

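Top view: the row from left to right is jar (242,267), wide spool (295,285), cup (356,278), small spool (410,272). The cork coasters are at (260,198), (315,190) and (369,193). The look-alike discs are orange (170,154) and yellow (281,142). The pen is at (178,243) with its nib up, which is away from the robot. The mat is at (466,277), so on the right. The tower is at (212,171). The scene view agrees.

Possible mix-ups:
- **Wide spool:** (295,285) against the small spool (410,272) and the cup (356,278).
- **Coasters:** cork against the orange and yellow discs.

Next I'll measure and take one close crop.

```bash
cat > meas.py <<'E'
from h import *
def blob(W,mask,u,v,r):
    m=np.zeros(mask.shape,np.uint8); cv2.circle(m,(u,v),r,1,-1)
    m=m.astype(bool)&mask
    P=W[m].astype(np.float32)
    return P
def circ(P):
    (c,r)=cv2.minEnclosingCircle(P[:,:2].copy()); return np.round(c,4),round(r*2,4),np.round(np.nanmedian(P[:,2]),4),len(P)
E
python3 - <<'E'
from meas import *
W=np.load("topW.npy"); I=np.load("topI.npy").astype(int); z=W[...,2]
for n,u,v,zt in(("jar",242,267,.05),("wide",295,285,.03),("cup",356,278,.06),("small",410,272,.026),("tower",212,171,.085)):
    P=blob(W,abs(z-zt)<.008,u,v,24); print(n,circ(P),P.mean(0).round(4))
b,g,r=I[...,0],I[...,1],I[...,2]
for n,u,v in(("cl",260,198),("cm",315,190),("cr",369,193)):
    P=blob(W,(r-b>25),u,v,26); print(n,circ(P),((P.min(0)+P.max(0))/2).round(4))
m=(I.max(-1)<45)
P=blob(W,m&(z<.02),466,277,60); print("mat",P.mean(0),cv2.minAreaRect(P[:,:2].copy()))
P=blob(W,(z>.012),178,243,45); print("pen",P.mean(0),cv2.minAreaRect(P[:,:2].copy()),P[P[:,0].argmax()],P[P[:,0].argmin()])
cv2.imwrite("pics/crop1.png",cv2.resize(np.load("topI.npy")[150:340,150:510],None,fx=2.2,fy=2.2,interpolation=cv2.INTER_CUBIC))
E
```

```text
jar (array([0.4827, 0.175 ]), 0.0451, np.float32(0.0495), 395) [0.4822 0.1747 0.0495]
wide (array([0.4491, 0.0669]), 0.0637, np.float32(0.0299), 762) [0.4492 0.0669 0.0299]
cup (array([ 0.4637, -0.0594]), 0.0558, np.float32(0.0596), 145) [ 0.4633 -0.06    0.0593]
small (array([ 0.4786, -0.1785]), 0.0459, np.float32(0.0263), 378) [ 0.4784 -0.1781  0.0263]
tower (array([0.6935, 0.256 ]), 0.012, np.float32(0.0838), 25) [0.6932 0.2561 0.0834]
cl (array([0.6354, 0.1484]), 0.0831, np.float32(0.004), 1074) [nan nan nan]
cm (array([0.6563, 0.0275]), 0.0833, np.float32(0.004), 1054) [nan nan nan]
cr (array([ 0.6513, -0.0942]), 0.0838, np.float32(0.0042), 1046) [nan nan nan]
mat [ 0.46948555 -0.30125955  0.00422683] ((0.47153881192207336, -0.30134838819503784), (0.19674141705036163, 0.07918700575828552), 5.489433765411377)
pen [0.52549195 0.31388462 0.02196168] ((0.5339356660842896, 0.31893473863601685), (0.1642998605966568, 0.027258578687906265), 20.999513626098633) [0.6110505  0.34597158 0.01415418] [0.4567729  0.301249   0.02132164]
```

View pics/crop1.png

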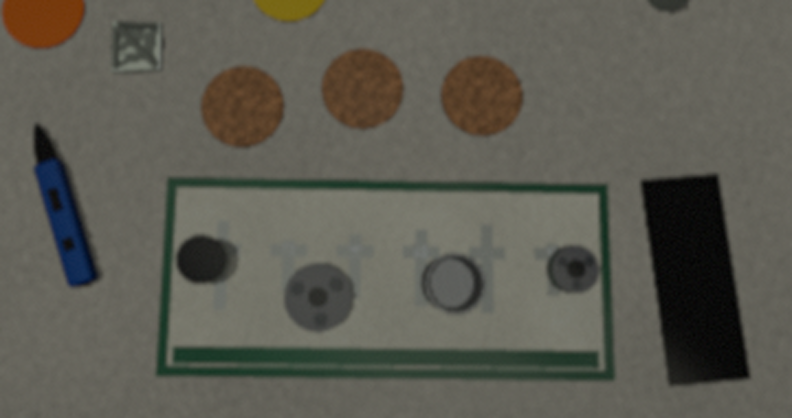

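All five sizes and heights match the description, so the choice stands. The mat is on the right, so the spools go on the right coaster, the cup on the left one and the jar in the middle. First I move above the wide spool with yaw 90, which closes the fingers along world x.

```bash
cat > to.py <<'E'
import sys
from h import *
from scipy.spatial.transform import Rotation as Ro
x,y,z,yaw=map(float,sys.argv[1:5]); o=env.get_obs()
R=Ro.from_euler("xyz",o["tool_rot"],degrees=True)
d=R.inv().apply(np.array([x,y,z])-o["tool_pos"])*100
print("dp",d.round(2),"twist",round((o["tool_rot"][2]-yaw+180)%360-180,2),"pos",o["tool_pos"].round(4),"rot",o["tool_rot"].round(2),"t",round(o["time_s"],2))
E
python3 -m jog '[{"dp":[-15,-14,2],"twist":24,"fingers":1},{"dp":[-30,-29,4],"twist":48,"fingers":1},{"dp":[-45.7,-43.5,7],"twist":72.8,"fingers":1},{"dp":[-45.7,-43.5,7],"twist":72.8,"fingers":1},{"dp":[-45.7,-43.5,7],"twist":72.8,"fingers":1},{"dp":[-45.7,-43.5,7],"twist":72.8,"fingers":1},{"dp":[-45.7,-43.5,7],"twist":72.8,"fingers":1},{"dp":[-45.7,-43.5,7],"twist":72.8,"fingers":1}]' 30
python3 to.py 0.449 0.067 0.14 90
```

```text
time_s: 1.1
tool_pos: [0.4352, 0.1855, 0.1676]
tool_rot: [180.0, -0.0, 90.0]
force: [0.9, 0.4, -0.3]
grip_width: 0.0872
grasp_force: 0.0
dp [-11.85   1.38   2.76] twist -0.03 pos [0.4352 0.1855 0.1676] rot [ 1.7999e+02 -3.0000e-02  8.9970e+01] t 1.1
```

```bash
python3 -m jog '[{"dp":[-6,0.7,1.5]},{"dp":[-11.85,1.4,3]},{"dp":[-11.85,1.4,3]},{"dp":[-11.85,1.4,3]}]'
python3 - <<'E'
from meas import *
o=env.get_obs();print(o["tool_pos"])
c,W=cam("wrist"); z=W[...,2]; m=abs(z-.03)<.006
print(m.sum()); n,l,s,ce=cv2.connectedComponentsWithStats(m.astype(np.uint8))
for i in range(1,n):
    if s[i,4]>300: print(s[i],circ(W[l==i].astype(np.float32)))
cv2.imwrite("pics/w1.png",c["pixels"])
E
```

```text
[0.43521311 0.18545106 0.16762339]
2593
[422  20  34  30 354] (array([0.5342, 0.3195]), 0.0301, np.float32(0.0247), 354)
[578  89  26  45 304] (array([0.6731, 0.2571]), 0.0389, np.float32(0.0318), 304)
[307 267  52  15 550] (array([0.4457, 0.0833]), 0.0546, np.float32(0.0296), 550)validation failed for argument at $[0]...
```

View pics/w1.png

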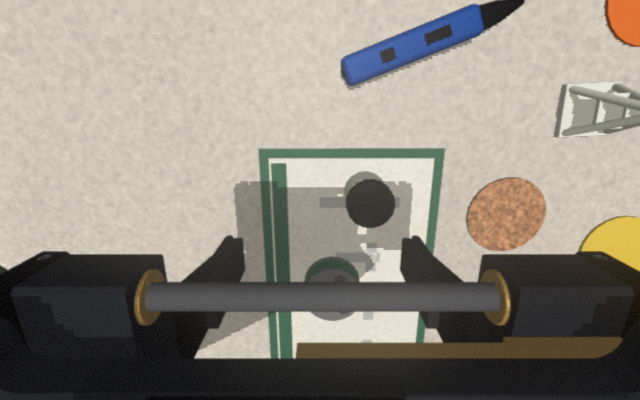

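The wrist view, with the arm not yet moved, shows the jar at (370,203), the wide spool half hidden at (332,290) and the pen at (415,45). The call was refused because each row needs every field. I repeat the move in full and descend.

```bash
python3 -m jog '[{"dp":[-6,0.7,1.5],"twist":0,"fingers":1},{"dp":[-11.85,1.4,3],"twist":0,"fingers":1},{"dp":[-11.85,1.4,3],"twist":0,"fingers":1},{"dp":[-11.85,1.4,6],"twist":0,"fingers":1},{"dp":[-11.85,1.4,8],"twist":0,"fingers":1},{"dp":[-11.85,1.4,10],"twist":0,"fingers":1},{"dp":[-11.85,1.4,12],"twist":0,"fingers":1},{"dp":[-11.85,1.4,12],"twist":0,"fingers":1}]' 30
python3 to.py 0.449 0.067 0.005 90
```

```text
time_s: 2.15
tool_pos: [0.4473, 0.0695, 0.0467]
tool_rot: [-179.8, 0.1, 90.1]
force: [0.1, -0.2, -0.7]
grip_width: 0.0867
grasp_force: 0.0
dp [-0.24  0.19  4.17] twist 0.09 pos [0.4473 0.0695 0.0467] rot [-1.7981e+02  7.0000e-02  9.0090e+01] t 2.15
```

```bash
python3 -m jog '[{"dp":[-0.2,0.2,1.5],"twist":0,"fingers":1},{"dp":[-0.2,0.2,3],"twist":0,"fingers":1},{"dp":[-0.2,0.2,4.1],"twist":0,"fingers":1},{"dp":[-0.2,0.2,4.1],"twist":0,"fingers":1}]'
python3 -m jog '[{"dp":[0,0,0],"twist":0,"fingers":0.6},{"dp":[0,0,0],"twist":0,"fingers":0.6},{"dp":[0,0,0],"twist":0,"fingers":0.6},{"dp":[0,0,0],"twist":0,"fingers":0.6},{"dp":[0,0,0],"twist":0,"fingers":0.6}]' 30
python3 to.py 0.449 0.067 0.005 90
```

```text
time_s: 2.65
tool_pos: [0.4498, 0.0665, 0.0058]
tool_rot: [-179.9, 0.1, 90.0]
force: [-0.1, -0.5, -0.7]
grip_width: 0.0866
grasp_force: 0.0
time_s: 3.28
tool_pos: [0.4507, 0.067, 0.0072]
tool_rot: [-180.0, -0.0, 90.0]
force: [-1.7, -0.2, 3.9]
grip_width: 0.0623
grasp_force: 30.0
dp [ 0.   -0.17  0.22] twist 0.03 pos [0.4507 0.067  0.0072] rot [-1.800e+02 -2.000e-02  9.003e+01] t 3.27
```

```bash
python3 -m jog '[{"dp":[0,0,-2],"twist":0,"fingers":0.6},{"dp":[0,0,-5],"twist":0,"fingers":0.6},{"dp":[0,1,-8],"twist":0,"fingers":0.6},{"dp":[-3,4,-10],"twist":0,"fingers":0.6},{"dp":[-6,8,-10],"twist":0,"fingers":0.6},{"dp":[-9,12,-10],"twist":0,"fingers":0.6},{"dp":[-12,16,-10],"twist":0,"fingers":0.6},{"dp":[-15,19,-10],"twist":0,"fingers":0.6}]'
python3 -m jog '[{"dp":[-1.1,1.0,0],"twist":0,"fingers":0.6},{"dp":[-1.1,1.0,2],"twist":0,"fingers":0.6},{"dp":[-1.1,1.0,4],"twist":0,"fingers":0.6},{"dp":[-1.1,1.0,6],"twist":0,"fingers":0.6},{"dp":[-1.1,1.0,6],"twist":0,"fingers":0.6},{"dp":[-1.1,1.0,6],"twist":0,"fingers":0.6}]'
python3 to.py 0.6513 -0.0942 0.010 90
```

```text
time_s: 4.28
tool_pos: [0.6424, -0.0838, 0.1062]
tool_rot: [180.0, 0.0, 90.1]
force: [0.1, -0.4, -0.6]
grip_width: 0.0623
grasp_force: 30.0
time_s: 5.03
tool_pos: [0.651, -0.0938, 0.0472]
tool_rot: [180.0, -0.0, 90.0]
force: [-1.1, -0.5, -0.5]
grip_width: 0.0626
grasp_force: 30.0
dp [-0.04  0.02  3.72] twist 0.05 pos [ 0.651  -0.0938  0.0472] rot [179.96  -0.    90.05] t 5.03
```

```bash
python3 -m jog '[{"dp":[0,0,1.5],"twist":0,"fingers":0.6},{"dp":[0,0,2.8],"twist":0,"fingers":0.6},{"dp":[0,0,3.3],"twist":0,"fingers":0.6},{"dp":[0,0,3.5],"twist":0,"fingers":0.6},{"dp":[0,0,3.5],"twist":0,"fingers":0.6}]'
python3 to.py 0.6513 -0.0942 0.010 90
python3 - <<'E'
from meas import *
c,W=cam("top"); z=W[...,2]
print(z[195,369],circ(blob(W,abs(z-.034)<.007,369,193,25)))
E
```

```text
time_s: 5.65
tool_pos: [0.651, -0.0942, 0.012]
tool_rot: [180.0, 0.0, 90.0]
force: [0.9, 0.0, -1.6]
grip_width: 0.0628
grasp_force: 30.0
dp [-0.    0.03  0.2 ] twist 0.02 pos [ 0.651  -0.0942  0.012 ] rot [179.98   0.    90.02] t 5.65
0.4908703134125389 (array([ 0.6602, -0.0665]), 0.0254, np.float32(0.0339), 22)
```

```bash
python3 -m jog '[{"dp":[0,0,0.1],"twist":0,"fingers":0.6},{"dp":[0,0,0.15],"twist":0,"fingers":0.6},{"dp":[0,0,0.15],"twist":0,"fingers":0.6}]'
python3 -m jog '[{"dp":[0,0,0],"twist":0,"fingers":1},{"dp":[0,0,0],"twist":0,"fingers":1},{"dp":[0,0,0],"twist":0,"fingers":1},{"dp":[0,0,0],"twist":0,"fingers":1},{"dp":[0,0,-2],"twist":0,"fingers":1},{"dp":[0,0,-5],"twist":0,"fingers":1},{"dp":[0,0,-9],"twist":0,"fingers":1},{"dp":[-3,-5,-9],"twist":0,"fingers":1}]'
python3 -m jog '[{"dp":[-2,-4,0],"twist":0,"fingers":1},{"dp":[-5,-9,0],"twist":0,"fingers":1},{"dp":[-5.4,-12.3,0],"twist":0,"fingers":1},{"dp":[-5.4,-12.3,1],"twist":0,"fingers":1},{"dp":[-5.4,-12.3,1],"twist":0,"fingers":1}]'
python3 to.py 0.4785 -0.178 0.005 90
python3 - <<'E'
from meas import *
c,W=cam("top"); z=W[...,2]
print(circ(blob(W,abs(z-.034)<.007,369,193,25)))
print(circ(blob(W,abs(z-.026)<.007,410,272,25)))
E
```

```text
time_s: 6.08
tool_pos: [0.6513, -0.0941, 0.0112]
tool_rot: [179.9, -0.0, 90.0]
force: [-0.6, 1.5, 4.0]
grip_width: 0.0621
grasp_force: 30.0
time_s: 7.08
tool_pos: [0.6068, -0.1219, 0.1058]
tool_rot: [179.4, 0.0, 90.4]
force: [-0.5, -2.5, -1.3]
grip_width: 0.0872
grasp_force: 0.0
time_s: 7.7
tool_pos: [0.4786, -0.1776, 0.0907]
tool_rot: [179.9, -0.0, 90.1]
force: [0.1, 0.0, -0.4]
grip_width: 0.0872
grasp_force: 0.0
dp [-0.04 -0.02  8.57] twist 0.05 pos [ 0.4786 -0.1776  0.0907] rot [ 1.7994e+02 -3.0000e-02  9.0050e+01] t 7.7
(array([ 0.6542, -0.094 ]), 0.0641, np.float32(0.0344), 662)
(array([ 0.4786, -0.1779]), 0.0453, np.float32(0.0262), 284)
```

```bash
python3 -m jog '[{"dp":[0,0,3],"twist":0,"fingers":0.9},{"dp":[0,0,6],"twist":0,"fingers":0.9},{"dp":[0,0,7.8],"twist":0,"fingers":0.9},{"dp":[0,0,8.4],"twist":0,"fingers":0.9},{"dp":[0,0,8.4],"twist":0,"fingers":0.9}]' 25
python3 - <<'E'
from meas import *
c,W=cam("top"); z=W[...,2]
P=blob(W,abs(z-.034)<.007,369,193,25);print(circ(P),P.mean(0))
E
python3 -m jog '[{"dp":[0,0,0],"twist":0,"fingers":0.4},{"dp":[0,0,0],"twist":0,"fingers":0.4},{"dp":[0,0,0],"twist":0,"fingers":0.4},{"dp":[0,0,0],"twist":0,"fingers":0.4},{"dp":[0,0,0],"twist":0,"fingers":0.4},{"dp":[0,0,0],"twist":0,"fingers":0.4}]' 25
python3 to.py 0.6515 -0.0942 0.04 90
```

```text
time_s: 8.38
tool_pos: [0.4784, -0.1783, 0.0066]
tool_rot: [180.0, 0.0, 90.0]
force: [1.5, 0.0, -0.4]
grip_width: 0.0782
grasp_force: 0.0
(array([ 0.6544, -0.094 ]), 0.0642, np.float32(0.0343), 661) [ 0.65374535 -0.09394083  0.03425211]
time_s: 9.18
tool_pos: [0.4778, -0.1781, 0.0065]
tool_rot: [-180.0, -0.0, 90.0]
force: [-1.4, -0.1, 2.8]
grip_width: 0.0446
grasp_force: 25.0
dp [ 8.38 17.37 -3.35] twist 0.02 pos [ 0.4778 -0.1781  0.0065] rot [-1.7999e+02 -1.0000e-02  9.0020e+01] t 9.18
```

Run:
```python
from meas import *
for n,uv in(("top",(369,193)),("scene",(292,240))):
    c,W=cam(n); I=c["pixels"].astype(int); z=W[...,2]
    P=blob(W,(I[...,2]-I[...,0]>25)&(z<.009),*uv,32); h=cv2.convexHull(P[:,:2].copy())
    print(n,circ(P),cv2.fitEllipse(h)); P=blob(W,abs(z-.034)<.005,uv[0],uv[1]-8*(n=="scene"),30); print(circ(P),cv2.fitEllipse(cv2.convexHull(P[:,:2].copy())))
    cv2.imwrite("pics/%s_c.png"%n,cv2.resize(c["pixels"][uv[1]-45:uv[1]+45,uv[0]-60:uv[0]+60],None,fx=5,fy=5,interpolation=cv2.INTER_CUBIC))
```

```text
top (array([ 0.6511, -0.0941]), 0.0843, np.float32(0.0042), 332) ((0.6503583788871765, -0.09387101233005524), (0.0812162235379219, 0.08275695890188217), 135.33262634277344)
(array([ 0.6542, -0.094 ]), 0.0642, np.float32(0.0343), 658) ((0.6541687250137329, -0.09407499432563782), (0.06229283660650253, 0.06348808109760284), 50.617942810058594)
scene (array([ 0.6403, -0.0667]), 0.1422, np.float32(0.0037), 229) ((0.6426200866699219, -0.06699346005916595), (0.1019054427742958, 0.14043399691581726), 9.409290313720703)
(array([ 0.651 , -0.0948]), 0.0665, np.float32(0.0337), 407) ((0.6509509086608887, -0.09481900930404663), (0.0632413998246193, 0.0653751790523529), 50.28146743774414)
```

View pics/top_c.png

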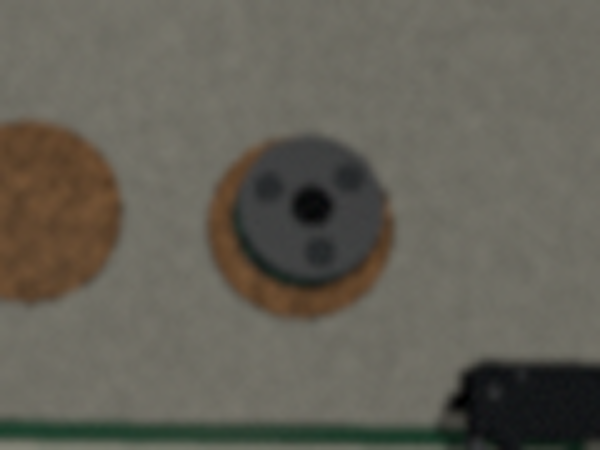

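The crop shows the spool well inside the right coaster, perhaps 3 mm off away from the robot. I'll cross-check that against the saved first scene view.

Run:
```python
from meas import *
W=np.load("sceneW.npy"); I=np.load("sceneI.npy").astype(int); z=W[...,2]; m=(I[...,2]-I[...,0]>25)
for n,u,v in(("cl",360,200),("cm",331,223),("cr",292,242)):
    P=blob(W,m&(z<.009),u,v,19); print(n,circ(P))
for n,u,v,zt in(("wide",302,168,.03),("small",234,208,.026),("jar",337,155,.05)):
    print(n,circ(blob(W,abs(z-zt)<.004,u,v,20)))
W=np.load("topW.npy");z=W[...,2]; 
for u,v in ((315,218),(200,330),(440,215),(369,222)): print(np.nanmedian(W[v-3:v+4,u-3:u+4].reshape(-1,3),0).round(4))
```

```text
cl (array([0.6316, 0.1486]), 0.0909, np.float32(0.0036), 510)
cm (array([0.6516, 0.0294]), 0.0898, np.float32(0.0035), 590)
cr (array([ 0.6459, -0.0941]), 0.0891, np.float32(0.0036), 663)
wide (array([0.4464, 0.0649]), 0.0667, np.float32(0.0294), 253)
small (array([ 0.4762, -0.179 ]), 0.0475, np.float32(0.0256), 173)
jar (array([0.4799, 0.1727]), 0.0486, np.float32(0.0495), 123)
[5.923e-01 2.510e-02 2.000e-04]
[ 0.353   0.2607 -0.0006]
[ 6.038e-01 -2.533e-01  3.000e-04]
[ 0.5853 -0.0946 -0.    ]
```

Both cameras agree that the wide spool sits about 3 mm beyond the coaster centre. I'll re-seat it before stacking, so I release the small spool here.

```bash
python3 -m jog '[{"dp":[0,0,0],"twist":0,"fingers":1},{"dp":[0,0,0],"twist":0,"fingers":1},{"dp":[0,0,0],"twist":0,"fingers":1},{"dp":[0,0,-3],"twist":0,"fingers":1},{"dp":[0,0,-7],"twist":0,"fingers":1},{"dp":[2,5,-7],"twist":0,"fingers":1},{"dp":[5,10,-7],"twist":0,"fingers":1},{"dp":[8.4,17.5,-7],"twist":0,"fingers":1}]'
python3 -m jog '[{"dp":[0,0,0],"twist":0,"fingers":1},{"dp":[0,0,0],"twist":0,"fingers":1}]'
python3 to.py 0.6535 -0.094 0.0112 90
```

```text
time_s: 10.28
tool_pos: [0.6364, -0.101, 0.0767]
tool_rot: [180.0, -0.0, 90.0]
force: [1.2, -0.2, 1.5]
grip_width: 0.0868
grasp_force: 0.0
time_s: 10.52
tool_pos: [0.6339, -0.103, 0.0757]
tool_rot: [-179.9, 0.1, 90.0]
force: [-0.9, -0.7, 0.1]
grip_width: 0.0872
grasp_force: 0.0
dp [0.91 1.97 6.44] twist 0.01 pos [ 0.6339 -0.103   0.0757] rot [-1.799e+02  6.000e-02  9.001e+01] t 10.53
```

```bash
python3 -m jog '[{"dp":[0.9,1.9,0],"twist":0,"fingers":1},{"dp":[0.9,1.9,2],"twist":0,"fingers":1},{"dp":[0.9,1.9,4.5],"twist":0,"fingers":1},{"dp":[0.9,1.9,6],"twist":0,"fingers":1},{"dp":[0.9,1.9,6.4],"twist":0,"fingers":1},{"dp":[0.9,1.9,6.4],"twist":0,"fingers":1},{"dp":[0.9,1.9,6.4],"twist":0,"fingers":1}]'
python3 to.py 0.6535 -0.094 0.0112 90
python3 -m jog '[{"dp":[0,0,0],"twist":0,"fingers":0.6},{"dp":[0,0,0],"twist":0,"fingers":0.6},{"dp":[0,0,0],"twist":0,"fingers":0.6},{"dp":[0,0,0],"twist":0,"fingers":0.6},{"dp":[0,0,0],"twist":0,"fingers":0.6}]' 20
python3 to.py 0.648 -0.094 0.0112 90
```

```text
time_s: 11.4
tool_pos: [0.6544, -0.0935, 0.0134]
tool_rot: [179.9, 0.0, 90.0]
force: [0.4, 0.1, -0.0]
grip_width: 0.0871
grasp_force: 0.0
dp [-0.05 -0.09  0.22] twist 0.02 pos [ 0.6544 -0.0935  0.0134] rot [179.9    0.    90.02] t 11.4
time_s: 12.02
tool_pos: [0.6536, -0.0933, 0.0126]
tool_rot: [-180.0, -0.0, 90.0]
force: [-0.6, 0.2, 3.0]
grip_width: 0.0629
grasp_force: 20.7
dp [-0.07 -0.56  0.14] twist 0.02 pos [ 0.6536 -0.0933  0.0126] rot [-1.7999e+02 -1.0000e-02  9.0020e+01] t 12.03
```

```bash
python3 -m jog '[{"dp":[0,0,-0.4],"twist":0,"fingers":0.6},{"dp":[0,-0.35,-0.4],"twist":0,"fingers":0.6},{"dp":[0,-0.35,-0.4],"twist":0,"fingers":0.6},{"dp":[0,-0.35,0],"twist":0,"fingers":0.6},{"dp":[0,-0.35,0.1],"twist":0,"fingers":0.6},{"dp":[0,-0.35,0.1],"twist":0,"fingers":0.6}]'
python3 -m jog '[{"dp":[0,0,0],"twist":0,"fingers":0.85},{"dp":[0,0,0],"twist":0,"fingers":1},{"dp":[0,0,0],"twist":0,"fingers":1},{"dp":[0,0,0],"twist":0,"fingers":1},{"dp":[0,0,-4],"twist":0,"fingers":1},{"dp":[0,-2,-8],"twist":0,"fingers":1},{"dp":[-4,-9,-8],"twist":0,"fingers":1},{"dp":[-8.4,-17,-8],"twist":0,"fingers":1}]'
python3 -m jog '[{"dp":[0,0,0],"twist":0,"fingers":1},{"dp":[0,0,0],"twist":0,"fingers":1},{"dp":[0,0,0],"twist":0,"fingers":1}]'
python3 to.py 0.4785 -0.178 0.0065 90
python3 - <<'E'
from meas import *
c,W=cam("top"); z=W[...,2]
for u,v,zt in((369,193,.034),(410,272,.026)):
    P=blob(W,abs(z-zt)<.007,u,v,25);print(circ(P),P.mean(0))
E
```

```text
time_s: 12.78
tool_pos: [0.6506, -0.0932, 0.0124]
tool_rot: [180.0, -0.0, 90.0]
force: [-2.6, 0.2, 6.1]
grip_width: 0.0628
grasp_force: 21.3
time_s: 13.78
tool_pos: [0.5206, -0.1555, 0.092]
tool_rot: [179.9, 0.0, 90.1]
force: [0.5, -0.6, 1.0]
grip_width: 0.0869
grasp_force: 0.0
time_s: 14.15
tool_pos: [0.5228, -0.1536, 0.0916]
tool_rot: [180.0, 0.0, 90.1]
force: [0.6, -0.1, 0.3]
grip_width: 0.0868
grasp_force: 0.0
dp [-2.43 -4.44  8.5 ] twist 0.14 pos [ 0.5228 -0.1536  0.0916] rot [1.7995e+02 2.0000e-02 9.0140e+01] t 14.15
(array([ 0.6535, -0.0937]), 0.0643, np.float32(0.0343), 664) [ 0.65301764 -0.0939536   0.03435053]
(array([ 0.4907, -0.1623]), 0.0223, np.float32(0.026), 19) [ 0.49155632 -0.1665057   0.02605973]
```

Run:
```python
from meas import *
W=np.load("topW.npy"); I=np.load("topI.npy").astype(int); z=W[...,2]
for n,u,v in(("cl",260,198),("cm",315,190),("cr",369,193)):
    P=blob(W,(I[...,2]-I[...,0]>20),u,v,26); P=P[~np.isnan(P[:,0])]; print(n,P.mean(0).round(4),((P.min(0)+P.max(0))/2).round(4),(P.max(0)-P.min(0)).round(4))
c,W=cam("top"); z=W[...,2]; P=blob(W,abs(z-.034)<.003,370,190,25); print(P.mean(0).round(4),((P.min(0)+P.max(0))/2).round(4),(P.max(0)-P.min(0)).round(4))
R=cv2.Rodrigues(np.array(c["rvec"],float))[0]; print("cam",-R.T@np.array(c["tvec"]).ravel(),R[2])
c,W=cam("scene"); z=W[...,2]; P=blob(W,abs(z-.034)<.003,292,232,30); print(circ(P),P.mean(0).round(4),((P.min(0)+P.max(0))/2).round(4))
W=np.load("sceneW.npy"); I=np.load("sceneI.npy").astype(int)
for u,v in((360,200),(331,223),(292,242)):
    P=blob(W,(I[...,2]-I[...,0]>20)&(W[...,2]<.009),u,v,19);P=P[~np.isnan(P[:,0])]; print("scene",P.mean(0).round(4))
```

```text
cl [0.6347 0.1482 0.0039] [0.6351 0.1491 0.0024] [0.0821 0.083  0.0122]
cm [0.6555 0.0277 0.004 ] [0.6555 0.0272 0.0035] [0.0822 0.0829 0.0112]
cr [ 0.6504 -0.0938  0.0041] [ 0.6508 -0.0941  0.0038] [0.0827 0.084  0.0106]
[ 0.6533 -0.0941  0.0342] [ 0.6532 -0.0937  0.034 ] [0.0626 0.063  0.0059]
cam [0.46680884 0.03609829 0.84988829] [ 0.18960997 -0.02379053 -0.98157123]
(array([ 0.6513, -0.0951]), 0.0657, np.float32(0.0336), 371) [ 0.651  -0.0959  0.0337] [ 0.6514 -0.0949  0.0339]
scene [0.6328 0.1482 0.0034]
scene [0.6533 0.0277 0.0033]
scene [ 0.6482 -0.0944  0.0034]
```

```bash
python3 -m jog '[{"dp":[-2.4,-4.4,0],"twist":0,"fingers":1},{"dp":[-2.4,-4.4,2],"twist":0,"fingers":1},{"dp":[-2.4,-4.4,5],"twist":0,"fingers":1},{"dp":[-2.4,-4.4,7.5],"twist":0,"fingers":1},{"dp":[-2.4,-4.4,8.4],"twist":0,"fingers":1},{"dp":[-2.4,-4.4,8.4],"twist":0,"fingers":1},{"dp":[-2.4,-4.4,8.4],"twist":0,"fingers":1}]'
python3 -m jog '[{"dp":[0,0,0],"twist":0,"fingers":0.4},{"dp":[0,0,0],"twist":0,"fingers":0.4},{"dp":[0,0,0],"twist":0,"fingers":0.4},{"dp":[0,0,0],"twist":0,"fingers":0.4},{"dp":[0,0,0],"twist":0,"fingers":0.4},{"dp":[0,0,0],"twist":0,"fingers":0.4},{"dp":[0,0,0],"twist":0,"fingers":0.4}]' 25
python3 to.py 0.6507 -0.0937 0.06 90
```

```text
time_s: 15.18
tool_pos: [0.4783, -0.1789, 0.0083]
tool_rot: [179.9, 0.0, 90.0]
force: [0.2, -0.7, 0.4]
grip_width: 0.087
grasp_force: 0.0
time_s: 16.05
tool_pos: [0.4774, -0.1786, 0.0074]
tool_rot: [180.0, -0.0, 90.0]
force: [0.9, 0.3, 0.7]
grip_width: 0.0449
grasp_force: 25.0
dp [ 8.48 17.34 -5.26] twist 0.02 pos [ 0.4774 -0.1786  0.0074] rot [180.    -0.    90.02] t 16.05
```

```bash
python3 -m jog '[{"dp":[0,0,-3],"twist":0,"fingers":0.4},{"dp":[0,0,-6],"twist":0,"fingers":0.4},{"dp":[1.5,3,-8],"twist":0,"fingers":0.4},{"dp":[4,7.5,-8],"twist":0,"fingers":0.4},{"dp":[6,12,-8],"twist":0,"fingers":0.4},{"dp":[8,16,-8],"twist":0,"fingers":0.4},{"dp":[8.5,17.3,-8],"twist":0,"fingers":0.4},{"dp":[8.5,17.3,-8],"twist":0,"fingers":0.4}]'
python3 -m jog '[{"dp":[0,0,1],"twist":0,"fingers":0.4},{"dp":[0,0,2],"twist":0,"fingers":0.4},{"dp":[0,0,2.5],"twist":0,"fingers":0.4},{"dp":[0,0,2.5],"twist":0,"fingers":0.4}]'
python3 to.py 0.6507 -0.0937 0.0414 90
python3 - <<'E'
from h import *
c,W=cam("scene"); cv2.imwrite("pics/s2.png",cv2.resize(c["pixels"][160:290,200:390],None,fx=4,fy=4,interpolation=cv2.INTER_CUBIC))
E
```

```text
time_s: 17.05
tool_pos: [0.6501, -0.0936, 0.0867]
tool_rot: [-179.9, 0.0, 90.1]
force: [-0.2, -0.3, -0.3]
grip_width: 0.0445
grasp_force: 25.0
time_s: 17.55
tool_pos: [0.6497, -0.0936, 0.0618]
tool_rot: [-179.9, -0.0, 90.0]
force: [-0.0, 0.1, -0.1]
grip_width: 0.0447
grasp_force: 25.0
dp [-0.01  0.11  2.04] twist -0.0 pos [ 0.6497 -0.0936  0.0618] rot [-1.7994e+02 -1.0000e-02  9.0000e+01] t 17.55
```

View pics/s2.png

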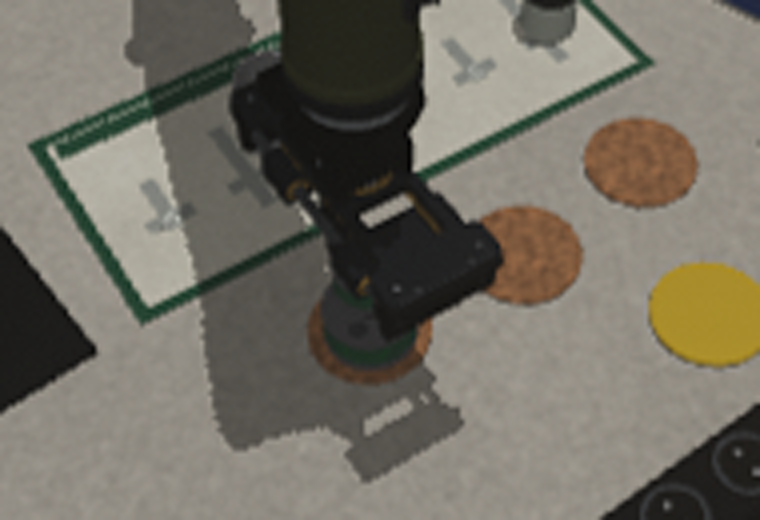

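The small spool hangs over the wide one at about (355,310) in the crop, and the wide spool is well inside the coaster. I lower it to contact and release.

```bash
python3 -m jog '[{"dp":[0,0.1,1],"twist":0,"fingers":0.4},{"dp":[0,0.1,1.7],"twist":0,"fingers":0.4},{"dp":[0,0.1,1.95],"twist":0,"fingers":0.4},{"dp":[0,0.1,2.05],"twist":0,"fingers":0.4},{"dp":[0,0.1,2.05],"twist":0,"fingers":0.4}]'
python3 -m jog '[{"dp":[0,0,0],"twist":0,"fingers":0.6},{"dp":[0,0,0],"twist":0,"fingers":0.8},{"dp":[0,0,0],"twist":0,"fingers":0.9},{"dp":[0,0,0],"twist":0,"fingers":0.9},{"dp":[0,0,-3],"twist":0,"fingers":1},{"dp":[0,0,-7],"twist":0,"fingers":1},{"dp":[0,-5,-7],"twist":0,"fingers":1},{"dp":[2,-12,-7],"twist":0,"fingers":1}]'
python3 -m jog '[{"dp":[0,0,0],"twist":0,"fingers":1},{"dp":[0,0,0],"twist":0,"fingers":1}]'
python3 to.py 0.4635 -0.0595 0.11 90
python3 - <<'E'
from meas import *
c,W=cam("top"); z=W[...,2]
for u,v,zt in((370,189,.034),(371,186,.06),(356,275,.06)):
    P=blob(W,abs(z-zt)<.004,u,v,25);print(circ(P),P.mean(0))
E
```

```text
time_s: 18.23
tool_pos: [0.6514, -0.0935, 0.042]
tool_rot: [180.0, -0.0, 90.0]
force: [0.2, -0.3, 0.0]
grip_width: 0.0445
grasp_force: 25.0
time_s: 19.23
tool_pos: [0.541, -0.0782, 0.1126]
tool_rot: [179.9, 0.1, 89.9]
force: [-0.2, 0.9, 1.6]
grip_width: 0.0868
grasp_force: 0.0
time_s: 19.48
tool_pos: [0.5422, -0.0761, 0.1127]
tool_rot: [179.9, -0.0, 90.1]
force: [1.0, -0.2, 0.6]
grip_width: 0.0871
grasp_force: 0.0
dp [ 1.67 -7.87  0.25] twist 0.05 pos [ 0.5422 -0.0761  0.1127] rot [ 1.7986e+02 -4.0000e-02  9.0050e+01] t 19.48
(array([0., 0.]), 0.0, np.float32(nan), 0) [nan nan nan]
(array([0., 0.]), 0.0, np.float32(nan), 0) [nan nan nan]
(array([ 0.4631, -0.0583]), 0.0551, np.float32(0.0598), 81) [ 0.45640785 -0.04752901  0.05976138]
  return np.nanmean(a, axis, out=out, keepdims=keepdims)
<stdin>:4: RuntimeWarning: Mean of empty slice.
  ret = um.true_divide(
```

```bash
python3 -m jog '[{"dp":[1,-4,0],"twist":0,"fingers":1},{"dp":[1.65,-7.85,0],"twist":0,"fingers":1},{"dp":[1.65,-7.85,0],"twist":0,"fingers":1},{"dp":[1.65,-7.85,3],"twist":0,"fingers":1},{"dp":[1.65,-7.85,6],"twist":0,"fingers":1},{"dp":[1.65,-7.85,8.5],"twist":0,"fingers":1},{"dp":[1.65,-7.85,9],"twist":0,"fingers":1},{"dp":[1.65,-7.85,9],"twist":0,"fingers":1}]'
python3 - <<'E'
from meas import *
c,W=cam("top"); z=W[...,2]
for u,v,zt in((370,189,.034),(371,186,.06)):
    P=blob(W,abs(z-zt)<.004,u,v,25);print(circ(P),P.mean(0),((P.min(0)+P.max(0))/2).round(4))
E
python3 -m jog '[{"dp":[0,0,0],"twist":0,"fingers":0.5},{"dp":[0,0,0],"twist":0,"fingers":0.5},{"dp":[0,0,0],"twist":0,"fingers":0.5},{"dp":[0,0,0],"twist":0,"fingers":0.5},{"dp":[0,0,0],"twist":0,"fingers":0.5},{"dp":[0,0,0],"twist":0,"fingers":0.5}]' 25
python3 to.py 0.632 0.1485 0.11 90
```

```text
time_s: 20.52
tool_pos: [0.4641, -0.0606, 0.0223]
tool_rot: [180.0, 0.1, 90.0]
force: [0.2, -0.7, 0.9]
grip_width: 0.0874
grasp_force: 0.0
(array([ 0.6537, -0.0942]), 0.0642, np.float32(0.0342), 256) [ 0.6450974  -0.09030348  0.03418884] [ 0.6531 -0.0937  0.0341]
(array([ 0.6544, -0.0931]), 0.0463, np.float32(0.0603), 362) [ 0.6538714  -0.09338079  0.06027649] [ 0.6547 -0.0936  0.0602]
time_s: 21.32
tool_pos: [0.4627, -0.0598, 0.0221]
tool_rot: [-180.0, -0.0, 90.0]
force: [-0.7, 1.0, 4.2]
grip_width: 0.0551
grasp_force: 25.9
dp [20.82 16.94 -8.79] twist 0.03 pos [ 0.4627 -0.0598  0.0221] rot [-1.7999e+02 -2.0000e-02  9.0030e+01] t 21.32
```

```bash
python3 -m jog '[{"dp":[0,0,-3],"twist":0,"fingers":0.5},{"dp":[0,0,-6],"twist":0,"fingers":0.5},{"dp":[2,1.5,-9],"twist":0,"fingers":0.5},{"dp":[6,5,-9],"twist":0,"fingers":0.5},{"dp":[10,8,-9],"twist":0,"fingers":0.5},{"dp":[14,11,-9],"twist":0,"fingers":0.5},{"dp":[17.5,14,-9],"twist":0,"fingers":0.5},{"dp":[20,16.5,-9],"twist":0,"fingers":0.5}]'
python3 -m jog '[{"dp":[0.8,0.4,0],"twist":0,"fingers":0.5},{"dp":[0.8,0.4,2.5],"twist":0,"fingers":0.5},{"dp":[0.8,0.4,5],"twist":0,"fingers":0.5},{"dp":[0.8,0.4,7],"twist":0,"fingers":0.5},{"dp":[0.8,0.4,7],"twist":0,"fingers":0.5},{"dp":[0.8,0.4,7],"twist":0,"fingers":0.5}]'
python3 to.py 0.6325 0.1485 0.0262 90
```

```text
time_s: 22.32
tool_pos: [0.6283, 0.1426, 0.1109]
tool_rot: [-180.0, -0.0, 90.1]
force: [-0.5, -0.9, -1.0]
grip_width: 0.0549
grasp_force: 25.8
time_s: 23.08
tool_pos: [0.6322, 0.1479, 0.0428]
tool_rot: [179.9, -0.0, 90.0]
force: [0.9, 0.4, -1.5]
grip_width: 0.0549
grasp_force: 25.8
dp [0.05 0.03 1.66] twist 0.01 pos [0.6322 0.1479 0.0428] rot [ 1.7993e+02 -2.0000e-02  9.0010e+01] t 23.07
```

```bash
python3 -m jog '[{"dp":[0.05,0,0.8],"twist":0,"fingers":0.5},{"dp":[0.05,0,1.4],"twist":0,"fingers":0.5},{"dp":[0.05,0,1.6],"twist":0,"fingers":0.5},{"dp":[0.05,0,1.7],"twist":0,"fingers":0.5},{"dp":[0.05,0,1.7],"twist":0,"fingers":0.5}]'
python3 -m jog '[{"dp":[0,0,0],"twist":0,"fingers":0.75},{"dp":[0,0,0],"twist":0,"fingers":0.9},{"dp":[0,0,0],"twist":0,"fingers":0.9},{"dp":[0,0,0],"twist":0,"fingers":0.9},{"dp":[0,0,-4],"twist":0,"fingers":0.9},{"dp":[0,0,-9],"twist":0,"fingers":0.9},{"dp":[1,-6,-9],"twist":0,"fingers":0.9},{"dp":[2.6,-12,-9],"twist":0,"fingers":0.9}]'
python3 -m jog '[{"dp":[0,0,0],"twist":0,"fingers":1},{"dp":[0,0,0],"twist":0,"fingers":1}]'
python3 to.py 0.4825 0.1748 0.017 90
```

```text
time_s: 23.7
tool_pos: [0.6312, 0.1487, 0.0261]
tool_rot: [-179.9, -0.0, 90.0]
force: [-4.0, -1.7, 7.8]
grip_width: 0.0548
grasp_force: 25.9
time_s: 24.7
tool_pos: [0.5111, 0.1742, 0.1155]
tool_rot: [179.9, -0.0, 89.9]
force: [0.3, 1.0, 0.5]
grip_width: 0.0786
grasp_force: 0.0
time_s: 24.95
tool_pos: [0.5123, 0.1749, 0.1155]
tool_rot: [179.9, -0.0, 90.1]
force: [0.7, -0.4, 0.7]
grip_width: 0.0859
grasp_force: 0.0
dp [-0.01 -2.99  9.84] twist 0.05 pos [0.5123 0.1749 0.1155] rot [ 1.7991e+02 -5.0000e-02  9.0050e+01] t 24.95
```

```bash
python3 -m jog '[{"dp":[0,-2.95,0],"twist":0,"fingers":1},{"dp":[0,-2.95,2],"twist":0,"fingers":1},{"dp":[0,-2.95,5],"twist":0,"fingers":1},{"dp":[0,-2.95,8],"twist":0,"fingers":1},{"dp":[0,-2.95,9.8],"twist":0,"fingers":1},{"dp":[0,-2.95,9.8],"twist":0,"fingers":1},{"dp":[0,-2.95,9.8],"twist":0,"fingers":1}]'
python3 - <<'E'
from meas import *
c,W=cam("top"); z=W[...,2]
P=blob(W,abs(z-.064)<.004,258,190,30);print(circ(P),P.mean(0),((P.min(0)+P.max(0))/2).round(4))
E
python3 -m jog '[{"dp":[0,0,0],"twist":0,"fingers":0.4},{"dp":[0,0,0],"twist":0,"fingers":0.4},{"dp":[0,0,0],"twist":0,"fingers":0.4},{"dp":[0,0,0],"twist":0,"fingers":0.4},{"dp":[0,0,0],"twist":0,"fingers":0.4},{"dp":[0,0,0],"twist":0,"fingers":0.4},{"dp":[0,0,0],"twist":0,"fingers":0.4}]' 25
python3 to.py 0.6533 0.0275 0.0207 90
```

```text
time_s: 25.82
tool_pos: [0.4834, 0.1746, 0.0178]
tool_rot: [179.9, -0.0, 90.0]
force: [-0.0, 1.0, 0.2]
grip_width: 0.087
grasp_force: 0.0
(array([0.6343, 0.1486]), 0.0562, np.float32(0.0635), 134) [0.63501084 0.14860605 0.06346393] [0.6342 0.1486 0.0635]
time_s: 26.75
tool_pos: [0.4819, 0.1746, 0.0169]
tool_rot: [-180.0, -0.0, 90.0]
force: [-1.1, -0.9, 0.7]
grip_width: 0.0433
grasp_force: 25.1
dp [-14.71  17.13  -0.39] twist 0.02 pos [0.4819 0.1746 0.0169] rot [-179.98   -0.     90.02] t 26.75
```

```bash
python3 -m jog '[{"dp":[0,0,-3],"twist":0,"fingers":0.4},{"dp":[0,0,-6],"twist":0,"fingers":0.4},{"dp":[-2,1,-9],"twist":0,"fingers":0.4},{"dp":[-6,4,-9],"twist":0,"fingers":0.4},{"dp":[-9.5,7.5,-9],"twist":0,"fingers":0.4},{"dp":[-12,11.5,-9],"twist":0,"fingers":0.4},{"dp":[-14.2,15,-9],"twist":0,"fingers":0.4},{"dp":[-14.7,17,-9],"twist":0,"fingers":0.4}]'
python3 -m jog '[{"dp":[0,0.1,0],"twist":0,"fingers":0.4},{"dp":[0,0.1,2.5],"twist":0,"fingers":0.4},{"dp":[0,0.1,5],"twist":0,"fingers":0.4},{"dp":[0,0.1,7],"twist":0,"fingers":0.4},{"dp":[0,0.1,7],"twist":0,"fingers":0.4},{"dp":[0,0.1,7],"twist":0,"fingers":0.4}]'
python3 to.py 0.6533 0.0275 0.0209 90
```

```text
time_s: 27.75
tool_pos: [0.6535, 0.0246, 0.1064]
tool_rot: [180.0, 0.1, 89.8]
force: [-1.2, 0.3, -1.3]
grip_width: 0.0433
grasp_force: 25.1
time_s: 28.5
tool_pos: [0.6537, 0.0277, 0.0378]
tool_rot: [179.9, -0.0, 90.0]
force: [-0.0, 0.3, -0.1]
grip_width: 0.0437
grasp_force: 25.1
dp [-0.02 -0.04  1.69] twist 0.03 pos [0.6537 0.0277 0.0378] rot [ 1.7993e+02 -1.0000e-02  9.0030e+01] t 28.5
```

```bash
python3 -m jog '[{"dp":[0,0,0.8],"twist":0,"fingers":0.4},{"dp":[0,0,1.4],"twist":0,"fingers":0.4},{"dp":[0,0,1.65],"twist":0,"fingers":0.4},{"dp":[0,0,1.75],"twist":0,"fingers":0.4},{"dp":[0,0,1.75],"twist":0,"fingers":0.4}]'
python3 -m jog '[{"dp":[0,0,0],"twist":0,"fingers":0.6},{"dp":[0,0,0],"twist":0,"fingers":0.85},{"dp":[0,0,0],"twist":0,"fingers":0.85},{"dp":[0,0,0],"twist":0,"fingers":0.85},{"dp":[0,0,-4],"twist":0,"fingers":0.85},{"dp":[0,0,-9],"twist":0,"fingers":0.85},{"dp":[0,-6,-13],"twist":0,"fingers":0.85},{"dp":[5,-11,-16],"twist":0,"fingers":0.85}]'
python3 -m jog '[{"dp":[3,-3,0],"twist":0,"fingers":0.6},{"dp":[6,-3,0],"twist":0,"fingers":0.6},{"dp":[6,-3,0],"twist":0,"fingers":0.6},{"dp":[6,-3,0],"twist":0,"fingers":0.6}]'
python3 - <<'E'
from meas import *
o=env.get_obs();print(o["tool_pos"])
c,W=cam("top"); z=W[...,2]
P=blob(W,abs(z-.054)<.005,314,184,25);print("jar",circ(P) if len(P) else 0)
for n in("wrist","top"):
    c,W=cam(n); z=W[...,2]; I=c["pixels"].astype(int)
    m=(I[...,0]-I[...,2]>25)&(z>-.01)&(z<.05)&(W[...,0]<.7)&(W[...,1]>.2); P=W[m].astype(np.float32)
    print(n,len(P),P.mean(0) if len(P) else 0)
    if len(P)>50:
        print(cv2.minAreaRect(P[:,:2].copy()),np.degrees(np.arctan2(*np.linalg.svd(P[:,:2]-P[:,:2].mean(0),full_matrices=False)[2][0][::-1])))
    cv2.imwrite(f"pics/{n}_p.png",c["pixels"])
E
```

```text
time_s: 29.12
tool_pos: [0.6528, 0.0277, 0.0209]
tool_rot: [-179.9, -0.1, 90.0]
force: [-4.9, 0.7, 8.6]
grip_width: 0.0434
grasp_force: 25.2
time_s: 30.12
tool_pos: [0.5577, 0.0611, 0.1717]
tool_rot: [179.9, 0.1, 89.6]
force: [-0.1, 2.2, 0.4]
grip_width: 0.0742
grasp_force: 0.0
time_s: 30.62
tool_pos: [0.5284, 0.1235, 0.1702]
tool_rot: [180.0, 0.1, 90.0]
force: [0.3, -0.0, 0.5]
grip_width: 0.0522
grasp_force: 0.0
[0.52835307 0.12347914 0.17021409]
jar (array([0.6558, 0.0283]), 0.0454, np.float32(0.0541), 346)
wrist 127 [0.46606123 0.2835831  0.0210211 ]
((0.46775421500205994, 0.28326675295829773), (0.022029653191566467, 0.0054169525392353535), 0.5458487272262573) 7.308613
top 0 0
```

View pics/wrist_p.png

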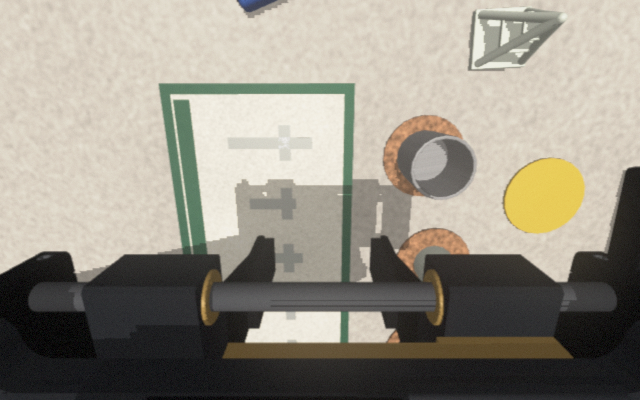

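The wrist view shows the cup on the left coaster (425,160) and the jar on the middle one, with the tower untouched at (515,40). The pen is just at the top edge (260,5), so I move nearer.

```bash
python3 -m jog '[{"dp":[5,-2,-2],"twist":0,"fingers":0.6},{"dp":[8,-4,-4],"twist":0,"fingers":0.6},{"dp":[8,-4,-4],"twist":0,"fingers":0.6},{"dp":[8,-4,-4],"twist":0,"fingers":0.6}]'
python3 - <<'E'
from meas import *
o=env.get_obs();print(o["tool_pos"])
for n in("wrist","top"):
    c,W=cam(n); z=W[...,2]; I=c["pixels"].astype(int)
    m=(z>.01)&(z<.05)&(W[...,0]<.66)&(W[...,1]>.26)&(W[...,1]<.4)&(W[...,0]>.4)
    k,l,s,ce=cv2.connectedComponentsWithStats(m.astype(np.uint8)); i=1+s[1:,4].argmax(); P=W[l==i].astype(np.float32)
    B=P[P[:,2]>.019]; q=B[:,:2]-B[:,:2].mean(0); d=np.linalg.svd(q,full_matrices=False)[2][0]; d*=np.sign(d[0])
    s_=q@d; print(n,len(P),"ang",np.degrees(np.arctan2(d[1],d[0])),"body c",B[:,:2].mean(0)+d*(s_.max()+s_.min())/2,"len",s_.max()-s_.min(),"zmax",B[:,2].max(), "rect",cv2.minAreaRect(B[:,:2].copy()),"tip",P[P[:,0].argmax()],"tail",P[P[:,0].argmin()])
    cv2.imwrite(f"pics/{n}_p2.png",c["pixels"])
E
```

```text
time_s: 31.28
tool_pos: [0.4886, 0.203, 0.2099]
tool_rot: [180.0, 0.1, 89.9]
force: [-0.9, -0.1, 0.0]
grip_width: 0.0519
grasp_force: 0.0
[0.48862732 0.20302857 0.2099461 ]
wrist 3959 ang 20.692776 body c [0.5254753 0.3175442] len 0.15034103 zmax 0.026896305 rect ((0.525455892086029, 0.31761273741722107), (0.15032625198364258, 0.025897376239299774), 20.82784080505371) tip [0.6084213  0.3502243  0.01275925] tail [0.4519599  0.2983264  0.01765249]
top 34 ang -88.10205 body c [0.5964347  0.34167176] len 0.0065740896 zmax 0.020681981 rect ((0.5962103009223938, 0.34208759665489197), (0.005943860858678818, 0.004674928728491068), 64.83213806152344) tip [0.60852724 0.34950393 0.01563987] tail [0.5888067  0.34751415 0.0163556 ]
```

View pics/wrist_p2.png

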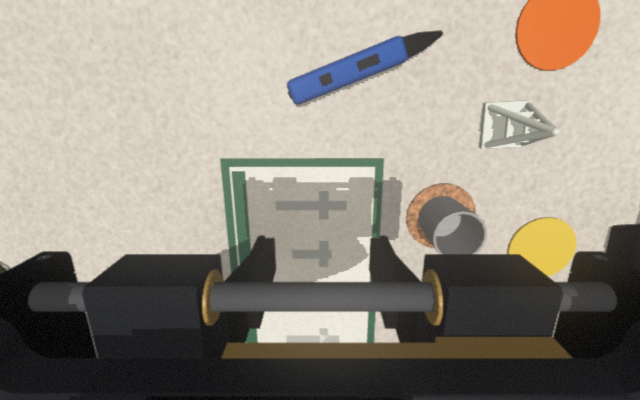

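Pen is clear at (345,70), with its nib at (440,35) pointing away from the robot, axis at 20.8°. I grasp at its centre of mass (0.5176, 0.3136), yaw 20.8.

```bash
python3 -m jog '[{"dp":[3,1,2],"twist":10,"fingers":0.6},{"dp":[6,2,4],"twist":20,"fingers":0.6},{"dp":[9,2.9,6],"twist":30,"fingers":0.6},{"dp":[11,2.9,8],"twist":40,"fingers":0.6},{"dp":[11,2.9,10],"twist":50,"fingers":0.6},{"dp":[11,2.9,11],"twist":60,"fingers":0.6},{"dp":[11,2.9,11],"twist":69.1,"fingers":0.6},{"dp":[11,2.9,11],"twist":69.1,"fingers":0.6}]'
python3 -m jog '[{"dp":[0,0,0],"twist":0,"fingers":0.6},{"dp":[0,0,0],"twist":0,"fingers":0.6}]'
python3 to.py 0.5176 0.3136 0.004 20.8
```

```text
time_s: 32.38
tool_pos: [0.5176, 0.313, 0.0996]
tool_rot: [179.9, 0.0, 20.9]
force: [0.6, -0.3, 0.3]
grip_width: 0.0521
grasp_force: 0.0
time_s: 32.62
tool_pos: [0.5173, 0.3144, 0.1004]
tool_rot: [-180.0, -0.0, 21.0]
force: [-0.9, 0.6, -1.2]
grip_width: 0.0521
grasp_force: 0.0
dp [-0.01  0.08  9.64] twist 0.18 pos [0.5173 0.3144 0.1004] rot [-1.7999e+02 -2.0000e-02  2.0980e+01] t 32.62
```

```bash
python3 -m jog '[{"dp":[0,0,3],"twist":0,"fingers":0.6},{"dp":[0,0,6],"twist":0,"fingers":0.6},{"dp":[0,0,8.5],"twist":0,"fingers":0.6},{"dp":[0,0,9.5],"twist":0,"fingers":0.6},{"dp":[0,0,9.5],"twist":0,"fingers":0.6}]'
python3 -m jog '[{"dp":[0,0,0],"twist":0,"fingers":0.2},{"dp":[0,0,0],"twist":0,"fingers":0.2},{"dp":[0,0,0],"twist":0,"fingers":0.2},{"dp":[0,0,0],"twist":0,"fingers":0.2},{"dp":[0,0,0],"twist":0,"fingers":0.2}]' 25
python3 -m jog '[{"dp":[0,0,-2],"twist":0,"fingers":0.2},{"dp":[0,0,-5],"twist":0,"fingers":0.2},{"dp":[0,0,-8],"twist":0,"fingers":0.2},{"dp":[0,0,-12],"twist":0,"fingers":0.2},{"dp":[0,0,-12],"twist":0,"fingers":0.2}]'
python3 to.py 0.4551 -0.3029 0.12 5.5
```

```text
time_s: 33.25
tool_pos: [0.517, 0.3145, 0.0051]
tool_rot: [180.0, 0.0, 20.9]
force: [0.6, -0.6, -1.4]
grip_width: 0.0524
grasp_force: 0.0
time_s: 33.88
tool_pos: [0.5174, 0.3148, 0.0058]
tool_rot: [-180.0, -0.0, 20.9]
force: [-1.2, 0.0, 4.4]
grip_width: 0.0258
grasp_force: 25.0
time_s: 34.5
tool_pos: [0.5195, 0.3157, 0.1298]
tool_rot: [-179.9, -0.4, 20.9]
force: [0.4, 0.0, -1.0]
grip_width: 0.0256
grasp_force: 25.0
dp [-28.1   55.49   0.64] twist 15.4 pos [0.5195 0.3157 0.1298] rot [-179.85   -0.41   20.9 ] t 34.5
```

```bash
python3 -m jog '[{"dp":[-1,2,0],"twist":0,"fingers":0.2},{"dp":[-3,6,0],"twist":0,"fingers":0.2},{"dp":[-5,10,0],"twist":0,"fingers":0.2},{"dp":[-7.5,15,0],"twist":2,"fingers":0.2},{"dp":[-10,20,0],"twist":4,"fingers":0.2},{"dp":[-12.5,25,0],"twist":6,"fingers":0.2},{"dp":[-15,30,0],"twist":8,"fingers":0.2},{"dp":[-17,34,0],"twist":9,"fingers":0.2}]'
python3 to.py 0.4551 -0.3029 0.06 5.5
```

```text
time_s: 35.5
tool_pos: [0.4768, -0.0672, 0.1238]
tool_rot: [-179.9, 0.2, 11.7]
force: [0.6, 0.6, -0.1]
grip_width: 0.0254
grasp_force: 25.0
dp [-6.9  22.65  6.37] twist 6.23 pos [ 0.4768 -0.0672  0.1238] rot [-1.7993e+02  1.6000e-01  1.1730e+01] t 35.5
```

```bash
python3 -m jog '[{"dp":[-1.4,4.5,0],"twist":2,"fingers":0.2},{"dp":[-2.8,9,0],"twist":4,"fingers":0.2},{"dp":[-4.2,13.5,1],"twist":6,"fingers":0.2},{"dp":[-5.4,18,3],"twist":6.2,"fingers":0.2},{"dp":[-6.4,21,5],"twist":6.2,"fingers":0.2},{"dp":[-6.9,22.6,6.3],"twist":6.2,"fingers":0.2},{"dp":[-6.9,22.6,6.3],"twist":6.2,"fingers":0.2},{"dp":[-6.9,22.6,6.3],"twist":6.2,"fingers":0.2}]'
python3 to.py 0.4551 -0.3029 0.01 5.5
python3 - <<'E'
from h import *
c,W=cam("scene"); cv2.imwrite("pics/s3.png",cv2.resize(c["pixels"][130:300,120:340],None,fx=3.5,fy=3.5,interpolation=cv2.INTER_CUBIC))
E
```

```text
time_s: 36.5
tool_pos: [0.4579, -0.2985, 0.062]
tool_rot: [-179.9, 0.0, 5.7]
force: [-0.7, -0.6, -1.0]
grip_width: 0.0257
grasp_force: 25.0
dp [-0.32  0.42  5.2 ] twist 0.19 pos [ 0.4579 -0.2985  0.062 ] rot [-1.7992e+02  4.0000e-02  5.6900e+00] t 36.5
```

View pics/s3.png

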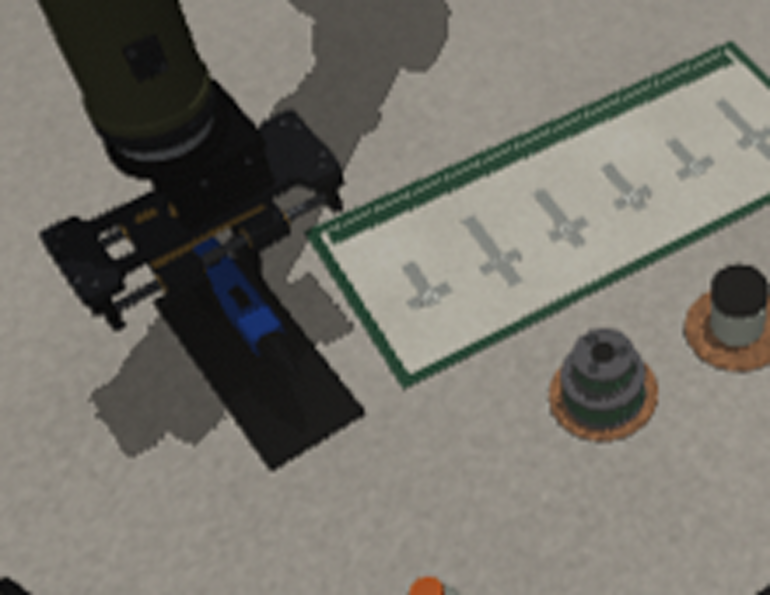

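The pen is held over the mat, nib away from the robot, with the spool stack on its coaster at (603,390) in the crop. I lower it.

```bash
python3 -m jog '[{"dp":[-0.3,0.4,1.5],"twist":0.2,"fingers":0.2},{"dp":[-0.3,0.4,3],"twist":0.2,"fingers":0.2},{"dp":[-0.3,0.4,4.3],"twist":0.2,"fingers":0.2},{"dp":[-0.3,0.4,5],"twist":0.2,"fingers":0.2},{"dp":[-0.3,0.4,5.2],"twist":0.2,"fingers":0.2},{"dp":[-0.3,0.4,5.25],"twist":0.2,"fingers":0.2},{"dp":[-0.3,0.4,5.25],"twist":0.2,"fingers":0.2}]'
python3 to.py 0.4551 -0.3029 0.01 5.5
python3 -m jog '[{"dp":[0,0,0],"twist":0,"fingers":0.4},{"dp":[0,0,0],"twist":0,"fingers":0.55},{"dp":[0,0,0],"twist":0,"fingers":0.55},{"dp":[0,0,-3],"twist":0,"fingers":0.55},{"dp":[0,0,-7],"twist":0,"fingers":0.55},{"dp":[0,0,-12],"twist":0,"fingers":0.55},{"dp":[0,5,-16],"twist":0,"fingers":0.55},{"dp":[0,10,-16],"twist":0,"fingers":0.55}]'
python3 -m jog '[{"dp":[0,6,0],"twist":0,"fingers":0.55},{"dp":[0,12,0],"twist":0,"fingers":0.55},{"dp":[0,18,0],"twist":0,"fingers":0.55},{"dp":[0,18,0],"twist":0,"fingers":0.55},{"dp":[0,18,0],"twist":0,"fingers":0.55}]'
python3 - <<'E'
from meas import *
c,W=cam("top"); z=W[...,2]; I=c["pixels"]; np.save("t2.npy",W)
P=blob(W,(z>.013)&(z<.04),466,277,60); print("pen",cv2.minAreaRect(P[:,:2].copy()),P[:,2].max())
Z=P[P[:,2]>.022]; print(cv2.minAreaRect(Z[:,:2].copy()))
for n,u,v,zt in(("wide",370,190,.034),("small",371,186,.06),("jar",314,184,.054),("cup",258,190,.064),("tower",212,171,.085)):
    P=blob(W,abs(z-zt)<.006,u,v,25); print(n,circ(P) if len(P) else 0)
cv2.imwrite("pics/fin.png",cv2.resize(I[120:340,150:510],None,fx=2.2,fy=2.2,interpolation=cv2.INTER_CUBIC)); print(env.get_obs()["tool_pos"])
E
```

```text
time_s: 37.42
tool_pos: [0.4567, -0.3036, 0.01]
tool_rot: [180.0, -0.0, 5.5]
force: [0.4, 0.1, -0.8]
grip_width: 0.0255
grasp_force: 25.0
dp [-0.15 -0.08  0.  ] twist 0.03 pos [ 0.4567 -0.3036  0.01  ] rot [ 1.7997e+02 -5.0000e-02  5.5300e+00] t 37.42
time_s: 38.42
tool_pos: [0.4694, -0.4039, 0.1737]
tool_rot: [179.8, -0.4, 5.8]
force: [0.0, -0.2, 0.8]
grip_width: 0.0479
grasp_force: 0.0
time_s: 39.05
tool_pos: [0.4829, -0.5819, 0.1691]
tool_rot: [-179.9, 0.0, 5.5]
force: [0.1, 0.3, 0.1]
grip_width: 0.0479
grasp_force: 0.0
pen ((0.47457683086395264, -0.3012974262237549), (0.16362310945987701, 0.027424262836575508), 5.506417274475098) 0.033355508
((0.47438985109329224, -0.30131545662879944), (0.16290588676929474, 0.027424262836575508), 5.506418228149414)
wide (array([ 0.6534, -0.094 ]), 0.0642, np.float32(0.0342), 270)
small (array([ 0.6543, -0.0938]), 0.0463, np.float32(0.0604), 363)
jar (array([0.6557, 0.0287]), 0.0446, np.float32(0.0542), 349)
cup (array([0.6343, 0.1494]), 0.0568, np.float32(0.0634), 149)
tower (array([0.6944, 0.2559]), 0.0104, np.float32(0.0838), 23)
[ 0.48405514 -0.58087494  0.16962821]
```

View pics/fin.png

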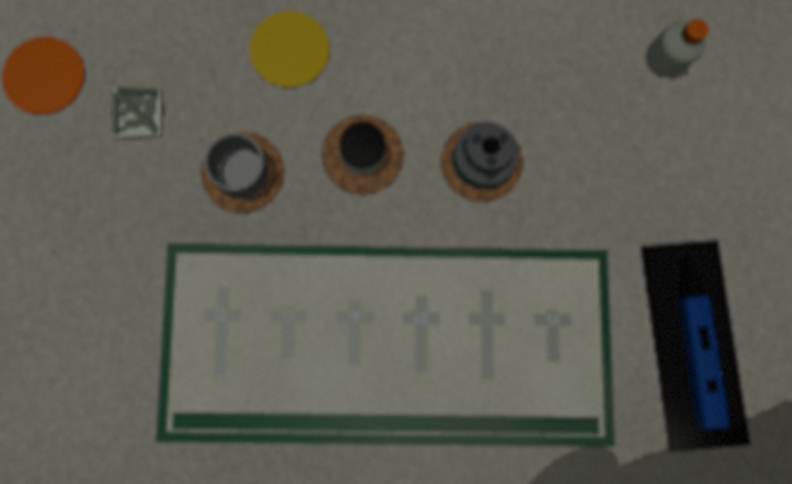

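The final view shows the cup at (238,168), the jar at (362,148) and the spool stack at (487,157), each centred on its coaster. The pen at (705,360) lies along the middle of the mat, angle 5.5°, matching the mat. The tower has not moved, so I hand in.

```bash
python3 -c "from cell import env; print(env.sign_off())"
```

```text
the job is handed in; nothing more can be done
None
```

The job is handed in at about 39 s of robot time, with everything in its asked place: the spool stack sits about 3 mm off its coaster's centre, the cup, jar and pen are within about 3 mm of theirs, and the tower has not moved.

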